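Check the classroom bench scale

TASK

Check the bench scale before the soldering class: lift the blue-lidded tin off its pan and stand it upright in the empty bay of the parts tray, then, with the pan empty, press the green zero key fully down and let it go. Then take the 500 g check weight (the larger of the two steel weights) out of the wooden case and set it gently, upright and in the middle of the pan, never driving the sprung pan down onto its stop, and leave it standing there. Do not press the red power key, and leave the other weight, the other tin, the screwdriver and the flux bottle where they are.

Things in the scene. Friction and masses are not known exactly. Their poses are not given: they have to be found in the camera images.
- scale: Bench scale with a white body 190 mm wide (y); origin on the table under the pan centre, -x towards its console, z up. It reaches 85 mm behind (+x) and 175 mm in front of the origin; the top under the pan is 50 mm high, the console slopes from 45 down to 25 mm. It, the tray and the case do not move; which stands left, middle or right changes from start to start
- pan_top (a point): Centre of the top face of the scale's round stainless pan, a flat disc 140 mm across and 4 mm thick with a thin dark ring 60 mm across marked round its centre. The face is 66 mm above the table when the pan is empty and moves down with it; z up
- pan (a joint): How far the pan has sunk, in m: 0 empty, about 0.0031 under the 500 g weight (spring of 1500 N/m, damped), 0.008 at its stop. Beyond 0.0075 it counts as driven onto its stop; dropping the weight from about 2 cm or more, or loading the pan with over 11 N, does that
- zero_key_top (a point): Centre of the top of the green zero key, 28 mm (x) by 34 mm (y), on the sloped console, 130 mm in front (-x) and 68 mm to the -y side of the pan centre, top about 40 mm above the table. z is its outward normal, leaning 0.22 rad towards -x; it can be pressed straight down
- zero_key (a joint): How far the zero key is pressed, in m: 0 up, 0.0035 fully down (4 N); it springs back. It counts beyond 0.0025, kept for 0.1 s with the pan empty
- power_key_top (a point): Centre of the top of the red power key, same size, the mirror image of the zero key on the +y side of the display. Leave it alone
- power_key (a joint): How far the power key is pressed, in m: 0 up, 0.0035 fully down. Leave it alone
- tin_center (a point): Centre, half-way up, of the tin of screws with the blue lid: a closed upright aluminium tin 75 mm tall, 54 mm across, the lid (top 17 mm) 56 mm across, about 0.17 to 0.33 kg. It starts standing on the pan, off its centre
- empty_bay (a point): Centre of the inner floor of the empty bay of the blue parts tray, 4 mm above the table; z up. The bay is 126 mm (y) by 126 mm (x) inside, the tray's walls 4 mm thick and 18 mm high above the table. The tray's other bay, centred 130 mm from this one along +x, holds the other tin. The tray does not move
- weight_500_center (a point): Centre, half-way up, of the 500 g check weight: a turned steel cylinder 38 mm across up to 50 mm from its foot, then a neck and a knob 26 mm across, 68 mm tall in all. It starts standing in one compartment of the wooden case
- case: Open wooden case with green lining, 196 mm (x) by 100 mm (y), walls 16 mm high, floor 6 mm above the table. Its two compartments lie in a row along x, centred at x = -82 mm and x = +12 mm from this origin; one holds the 500 g weight, the other the 200 g weight, either way round
- weight_200_center (a point): Centre, half-way up, of the other weight, 200 g: the same shape but smaller, 28 mm across and 50 mm tall, in the case's other compartment about 95 mm from the 500 g weight, centre to centre (70 to 120 mm). Leave it alone
- other_tin_center (a point): Centre, half-way up, of the tin with the orange lid, same size as the blue-lidded one, standing in the tray's other bay. Leave it alone
- screwdriver_grip (a point): Middle of the handle of a screwdriver 170 mm long lying on the table beyond the work. Leave it alone
- flux_center (a point): Centre, half-way up, of a small flux bottle with a red cap, 42 mm across and 105 mm tall, standing on the table beyond the work. Leave it alone

How it is judged:
On the way, in this order (a step that is already met when the one before it is completed fails the run):
1. the blue-lidded tin stands released and upright in the tray's empty bay (horizontal distance between tin_center and empty_bay below 0.05 m and angle between tin_center's own z axis and vertical below 0.12 rad and z of tin_center in the frame of empty_bay between 0.032 and 0.043 m and contact force between the fingers and anything else below 0.2 N), for 0.2 s.
2. the zero key is pressed down (over 2.5 mm) while the pan is empty (value of joint zero_key above 0.0025 m and value of joint pan below 0.0005 m), for 0.1 s.
At the end, for the whole second after the job is handed in: The 500 g weight alone stands upright (0.06 rad) and still on the pan within 10 mm of its centre, pan sunk 2.6-3.8 mm, zero key up; the blue-lidded tin stands upright (0.12 rad) on the floor of the empty bay within 50 mm of its centre; bystanders within 20 mm of their start (horizontal distance between tin_center and empty_bay below 0.05 m and angle between tin_center's own z axis and vertical below 0.12 rad and z of tin_center in the frame of empty_bay between 0.032 and 0.043 m and horizontal distance between weight_500_center and pan_top below 0.01 m and angle between weight_500_center's own z axis and vertical below 0.06 rad and z of weight_500_center in the frame of pan_top between 0.03 and 0.038 m and value of joint pan between 0.0026 and 0.0038 m and velocity of joint pan between -0.004 and 0.004 m/s and value of joint zero_key below 0.001 m and distance of each of weight_200_center, other_tin_center, screwdriver_grip, flux_center from where it was at the start of the episode below 0.02 m); the robot touches nothing.
It fails at once if the pan is driven down onto its stop (sunk over 7.5 mm) (value of joint pan above 0.0075 m).
It fails at once if the red power key is pressed (over 2.5 mm) (value of joint power_key above 0.0025 m).
It fails at once if the zero key is pressed while the 500 g weight loads the pan (value of joint zero_key above 0.0025 m and value of joint pan above 0.001 m and horizontal distance between weight_500_center and pan_top below 0.07 m).
It fails at once if the tin or the 500 g weight is tipped over (angle between any of tin_center, weight_500_center's own z axis and vertical above 0.8 rad).
It fails at once if the 200 g weight, the other tin, the screwdriver or the flux bottle is moved more than 20 mm (distance of any of weight_200_center, other_tin_center, screwdriver_grip, flux_center from where it was at the start of the episode above 0.02 m).
It also fails if it takes over 72 s, if anything falls off the work surface, if the arm or the gripper's body presses on something with over 40 N, if the wrist force passes 120 N, or if a joint passes its speed limit or range.

ROBOT

A 6-joint arm with a two-finger parallel gripper is mounted at the origin on the work surface. World frame = base frame: x ahead of the robot, y to its left, z up, the work surface at z = 0. Lengths are in m, angles in rad, forces in N, time in s.
With the tool pointing down it reaches from about 0.275 to 0.875 m from the base axis. Payload 12.5 kg.
Tool frame: the origin (TCP) lies at the very end of the fingers, on their centre line; the grasp point (between the pads) lies 19 mm behind it; z points along the fingers, y is the line along which they close (so a half turn about z gives the same grasp; the last joint's range is limited). The gripper opens to 85 mm and grips with 20 to 120 N. Pads are 22 mm wide; open, the fingers measure 114 mm over their backs; the gripper's body (76 mm by 85 mm) begins 54 mm behind the grasp point. The pads swing forward as they close: fully open they stand 13 mm farther back than shut.
Start: joints at [-1.356, 0.351, 1.652, -0, 1.139, -0.085], TCP at [0.162, -0.525, 0.209] pointing down, gripper open.
Joint ranges: [-2.75, 2.75], [-0.79, 2.1], [0.01, 2.65], [-1.57, 4.71], [0.07, 3.14], [-2.87, 2.87]. Speed limits (rad/s): [2.22, 2.22, 2.79, 3.14, 3.14, 3.14].

INTERFACE

Orientations are given as a 3x3 rotation matrix whose columns are the frame's x, y, z axes.
In Python, from bench import manip gives the robot as it stands. Calls block until the motion is done:
- manip.move_ptp(position, orientation): joint-space move of the TCP to a pose.
- manip.move_l(position, attitude=None, max_speed=0.15): straight line of the TCP; attitude=None keeps the orientation; max_speed is the mean speed in m/s.
- manip.move_j(angles): joint-space move.
- manip.set_gripper(opening, effort=None): opening from 0.0 (shut) to 1.0 (fully open); effort is the grip in N (None keeps the last); returns when the fingers have stopped.
- manip.dwell(seconds).
- manip.inverse_kinematics(position, orientation): joint angles nearest the present ones, or None.
- manip.grab_frame(name): name is "side" or "top"; returns (picture, depth): 384x512x3 uint8, red, green, blue; 384x512 float32, m along the optical axis (not along the pixel's ray), 0 where there is no reading.
- manip.get_calibration(name): a dict with "camera_matrix" (3x3 intrinsics, pixels), "k1" (the pictures are not rectified: a ray, as slopes to the right and down, at radius r is drawn at 1 + k1 r^2 times it, then the intrinsics apply), "R" (3x3) and "t" (3): a world point X has camera coordinates R X + t. Camera axes: x right, y down, z forward; pixel columns grow to the right and rows downward; lengths in m; the calibration is good to about 2 mm. A picture is of the moment at which its call begins. get_calibration takes no time and is no camera call.
A pose or a line that the arm cannot do raises manip.Unreachable and nothing moves.
- manip.sign_off(): hands the job in; it is judged then, once.
Trained networks look in the newest picture that a camera, given by its name, has taken for a name from the list of things; names that differ only in an ending like _2 or _b are one class to them, and where a whole thing is asked for, a point or a joint stands for the part that bears it (a point fixed in the world has none). Each returns a list of dicts, best first, with "confidence" (0 to 1); they miss things now and then, are a little off and sometimes report something else, mostly with a low value. They report only what shows in the picture. A call takes as long as a camera call.
- manip.look_for(camera, name): "at" ([x, y, z] in m, in world coordinates, good to about 4 mm: the middle of the surface that is visible of it).
Readings, each from a call of its own:
- manip.current_time(): time.
- manip.current_qpos(): joint angles.
- manip.current_joint_vel(): joint speeds.
- manip.current_joint_torque(): joint torques, N m.
- manip.current_ee_pos(): TCP position.
- manip.current_tcp_rot(): TCP orientation.
- manip.current_force(): force on the tool from outside, world axes, zero at the start.
- manip.current_ft_torque(): the same for the moment, N m.
- manip.current_grip_width(): opening from 0.0 (shut) to 1.0 (fully open).
- manip.current_grip_force(): force on a finger pad.
Only numpy, scipy, OpenCV 4.12 (cv2) and the standard library are available. Lean on these libraries where they do the work, as an engineer would, in place of code of your own. Each camera call takes 0.05 s, during which the arm holds its last target. There are 200 camera calls.

## Working session

There is one attempt and no reset: what is moved stays moved. The work goes in short steps, each a Python script; the robot and the scene stay as the last script left them, time stands still between calls to the robot, and variables do not carry over. Pictures are saved under pics/ and viewed, at most 10 in all, crops included, and the job is handed in when it is done.

```bash
mkdir -p pics; cat > h.py <<'E'
import numpy as np, cv2
from bench import manip as m
def world(cam,uv,depth=None,z=None):
    c=m.get_calibration(cam);K=np.array(c["camera_matrix"]);R=np.array(c["R"]);t=np.array(c["t"])
    p=cv2.undistortPoints(np.array([[uv]],float),K,np.array([c["k1"],0,0,0,0.]))[0,0]
    d=R.T@np.array([p[0],p[1],1.]);o=-R.T@t
    s=depth if depth is not None else (z-o[2])/d[2]
    return o+s*d
def down(yaw):  # tool y axis direction = yaw rotated; z down
    c,s=np.cos(yaw),np.sin(yaw)
    return np.array([[s,c,0],[-c,s,0],[0,0,-1.]])  # y col=(c,s,0)
E
python3 - <<'E'
from h import *
for cam in("side","top"):
    im,d=m.grab_frame(cam);cv2.imwrite(f"pics/{cam}0.png",im[:,:,::-1]);np.save(f"{cam}0.npy",d)
    c=m.get_calibration(cam);print(cam,-np.array(c["R"]).T@c["t"],np.array(c["R"])[2])
    for n in["scale","pan_top","zero_key_top","power_key_top","tin_center","empty_bay","weight_500_center","case","weight_200_center","other_tin_center","screwdriver_grip","flux_center"]:
        print(n,[(np.round(r["at"],3).tolist(),round(r["confidence"],2)) for r in m.look_for(cam,n)[:3]])
print(m.current_time(), m.current_tcp_rot().round(2).tolist() if hasattr(m.current_tcp_rot(),'round') else m.current_tcp_rot())
E
```

```text
side [ 0.59750348 -0.57842942  0.78828283] [ 7.13128320e-04  6.40499292e-01 -7.67958429e-01]
scale [([0.542, 0.228, 0.04], 0.58)]
pan_top [([0.57, 0.251, 0.067], 0.82), ([0.754, -0.099, 0.068], 0.49), ([0.621, -0.022, 0.075], 0.3)]
zero_key_top [([0.455, 0.21, 0.039], 0.51)]
power_key_top [([0.464, 0.347, 0.04], 0.42)]
tin_center [([0.608, 0.247, 0.124], 0.94), ([0.621, -0.026, 0.073], 0.38)]
empty_bay [([0.53, -0.003, 0.003], 0.75)]
weight_500_center [([0.614, -0.288, 0.054], 0.61)]
case [([0.558, -0.269, 0.003], 0.95), ([0.796, 0.158, 0.016], 0.69)]
weight_200_center [([0.506, -0.266, 0.039], 0.63)]
other_tin_center [([0.62, -0.022, 0.076], 0.84)]
screwdriver_grip [([0.797, 0.164, 0.02], 0.67)]
flux_center [([0.754, -0.098, 0.067], 0.9)]
top [ 0.5436814  -0.01960356  1.00951861] [ 0.06114074  0.03021949 -0.99767159]
scale [([0.534, 0.259, 0.053], 0.86)]
pan_top [([0.574, 0.263, 0.065], 0.57)]
zero_key_top [([0.576, 0.263, 0.065], 0.29)]
power_key_top [([0.464, 0.343, 0.037], 0.67)]
tin_center [([0.607, 0.256, 0.138], 0.69)]
empty_bay [([0.543, 0.011, 0.006], 0.77), ([0.611, -0.272, 0.056], 0.22)]
weight_500_center [([0.456, 0.215, 0.037], 0.62), ([0.613, -0.005, 0.081], 0.55), ([0.61, -0.275, 0.056], 0.48)]
case [([0.557, -0.263, 0.004], 0.72)]
weight_200_center [([0.506, -0.256, 0.042], 0.44)]
other_tin_center [([0.616, -0.003, 0.08], 0.81)]
screwdriver_grip [([0.788, 0.171, 0.021], 0.93), ([0.573, 0.265, 0.066], 0.44)]
flux_center [([0.748, -0.081, 0.068], 0.73)]
1.3 [[0.96, 0.3, 0.0], [0.3, -0.96, 0.0], [0.0, -0.0, -1.0]]
```

```bash
ls
```

```text
h.py
pics
side0.npy
top0.npy
```

View pics/top0.png

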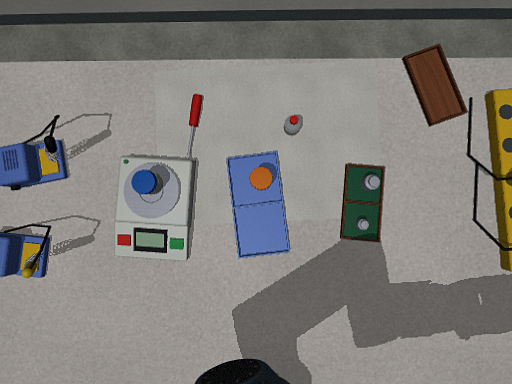

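View pics/side0.png

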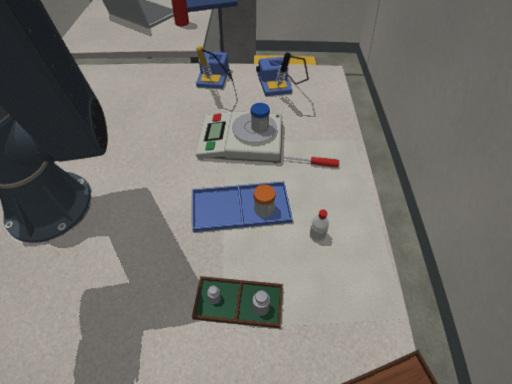

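The top view shows the scale on the left with its pan at about (152,190), the blue lid at (145,182), the green key at (177,243) and the red key at (124,240). The tray is in the middle, with its empty bay at (261,230). The case is on the right, holding the large weight at (372,182) and the small one at (363,224). Next I'll measure these from depth.

```bash
cat >> h.py <<'E'
def cloud(cam,d):
    c=m.get_calibration(cam);K=np.array(c["camera_matrix"]);R=np.array(c["R"]);t=np.array(c["t"])
    v,u=np.mgrid[:384,:512];uv=np.stack([u.ravel(),v.ravel()],1).astype(float)[:,None]
    p=cv2.undistortPoints(uv,K,np.array([c["k1"],0,0,0,0.]))[:,0]
    P=np.c_[p,np.ones(len(p))]*d.reshape(-1,1)
    W=((P-t)@R).reshape(384,512,3);W[d==0]=np.nan;return W
def near(W,xy,r,z0,z1):
    return (np.hypot(W[...,0]-xy[0],W[...,1]-xy[1])<r)&(W[...,2]>z0)&(W[...,2]<z1)
def circ(W,mask):
    q=W[mask][:,:2].astype(np.float32);(c,r)=cv2.minEnclosingCircle(q);return np.round(c,4),round(r,4),len(q),W[mask].mean(0).round(4)
E
python3 - <<'E'
from h import *
for cam in("top","side"):
    im=cv2.imread(f"pics/{cam}0.png");W=cloud(cam,np.load(f"{cam}0.npy"))
    print(cam,"table z",np.nanmedian(W[near(W,(.6,.12),.02,-.05,.05)][:,2]))
    for n,xy,r,a,b in[("tin",(.607,.256),.05,.128,.16),("pan",(.575,.255),.09,.059,.072),("w500",(.61,-.275),.03,.062,.08),("w500body",(.61,-.275),.04,.043,.056),("w200",(.506,-.258),.03,.044,.06),("otin",(.616,-.005),.05,.07,.1)]:
        print(n,*circ(W,near(W,xy,r,a,b)))
    B,G,R=[im[...,i].astype(int) for i in range(3)]
    for n,mk in[("green",(G>R+50)&(G>B+30)),("red",(R>G+80)&(R>B+80))]:
        k=mk&near(W,(.46,.28),.12,.02,.06);v,u=np.nonzero(k);print(n,len(u),W[k].mean(0).round(4),u.mean(),v.mean())
    k=(B>R+50)&near(W,(.55,0),.2,-.01,.03);q=W[k][:,:2].astype(np.float32)
    print("tray",cv2.minAreaRect(q),W[k].mean(0))
    k=(np.abs(W[...,2]-.014)<.012)&(G<130)&near(W,(.558,-.266),.14,.004,.03)
    print("case",cv2.minAreaRect(W[k][:,:2].astype(np.float32)))
E
```

```text
top table z 0.001865041430414028
tin [0.6062 0.2668] 0.0291 487 [0.6055 0.2651 0.1398]
pan [0.5889 0.2713] 0.0705 1785 [0.582  0.2665 0.0655]
w500 [ 0.6131 -0.2815] 0.014 93 [ 0.6118 -0.2801  0.0748]
w500body [ 0.6118 -0.2807] 0.0192 33 [ 0.6101 -0.2704  0.0519]
w200 [ 0.5062 -0.2601] 0.0135 75 [ 0.5062 -0.2597  0.0529]
otin [ 0.6196 -0.0039] 0.0289 413 [ 0.6191 -0.004   0.0801]
green 131 [0.4539 0.211  0.0411] 175.95419847328245 243.45801526717557
red 121 [0.4629 0.346  0.0414] 123.53719008264463 239.55371900826447
tray ((0.5536550879478455, 0.005372166633605957), (0.2650684118270874, 0.13354714214801788), 7.441835880279541) [0.5483506  0.00535671 0.00664121]
case ((0.5403169393539429, -0.2585967779159546), (0.12164736539125443, 0.24270515143871307), 86.12752532958984)
side table z 0.0017478279698190618
tin [0.605  0.2648] 0.0295 233 [0.6044 0.2602 0.1378]
pan [0.5886 0.2701] 0.0722 767 [0.5818 0.2561 0.064 ]
w500 [ 0.6106 -0.2809] 0.0129 120 [ 0.6106 -0.2824  0.0739]
w500body [ 0.6111 -0.2807] 0.0196 60 [ 0.6115 -0.2923  0.0515]
w200 [ 0.5053 -0.2607] 0.0123 79 [ 0.5057 -0.2619  0.0525]
otin [ 0.617  -0.0034] 0.0298 335 [ 0.6182 -0.0072  0.0792]
green 50 [0.4542 0.2103 0.0398] 209.92 145.04
red 42 [0.4624 0.3453 0.0406] 216.33333333333334 116.73809523809524
tray ((0.5543659925460815, 0.004761718213558197), (0.26218730211257935, 0.13344387710094452), 7.210866451263428) [0.53769749 0.00066371 0.0068122 ]
case ((0.5421556830406189, -0.26306861639022827), (0.10614730417728424, 0.23339346051216125), 85.08016967773438)
```

```bash
python3 - <<'E'
from h import *
Rt=down(-np.pi/2-.063); T=np.array([.6055,.2655])
if m.inverse_kinematics([*T,.25],Rt) is None: print("noIK")
print(m.inverse_kinematics([*T,.25],Rt))
m.set_gripper(1.0,40)
m.move_ptp([*T,.22],Rt); m.move_l([*T,.089],max_speed=.12)
print("F",np.round(m.current_force(),2))
m.set_gripper(0.0,40)
print(m.current_grip_width(),m.current_grip_force(),np.round(m.current_ee_pos(),4),m.current_time())
m.move_l([*T,.12],max_speed=.08); m.move_l([*T,.22])
print("F",np.round(m.current_force(),2),m.current_grip_width(),m.current_time())
B=np.array([.4895,-.0033]); Rb=down(-np.pi/2+.128)
m.move_ptp([*B,.2],Rb)
im,d=m.grab_frame("top");cv2.imwrite("pics/t1.png",im[:,:,::-1])
m.move_l([*B,.05]); 
z=.032
f0=np.array(m.current_force())[2]
while z>.0225:
    m.move_l([*B,z],max_speed=.05); f=np.array(m.current_force())[2]
    print(round(z,4),round(f-f0,2))
    if f-f0>1.0: break
    z-=.001
E
```

```text
Traceback (most recent call last):
  File "scipy/spatial/transform/_rotation.pyx", line 1143, in scipy.spatial.transform._rotation.Rotation.from_matrix
ValueError: Non-positive determinant (left-handed or null coordinate frame) in rotation matrix 0: [[-0.99801616 -0.06295833  0.        ]
 [ 0.06295833 -0.99801616  0.        ]
 [ 0.          0.         -1.        ]].
```

```bash
sed -i 's/\[\[s,c,0\],\[-c,s,0\]/[[-s,c,0],[c,s,0]/' h.py; python3 - <<'E'
from h import *
Rt=down(-np.pi/2-.063); T=np.array([.6055,.2655])
print(m.inverse_kinematics([*T,.22],Rt))
m.set_gripper(1.0,40)
m.move_ptp([*T,.22],Rt); m.move_l([*T,.089],max_speed=.12)
print("F",np.round(m.current_force(),2))
m.set_gripper(0.0,40)
print(m.current_grip_width(),m.current_grip_force(),np.round(m.current_ee_pos(),4),m.current_time())
m.move_l([*T,.12],max_speed=.08); m.move_l([*T,.22])
print("F",np.round(m.current_force(),2),m.current_grip_width(),m.current_time())
B=np.array([.4895,-.0033]); Rb=down(-np.pi/2+.128)
m.move_ptp([*B,.2],Rb)
im,d=m.grab_frame("top");cv2.imwrite("pics/t1.png",im[:,:,::-1])
m.move_l([*B,.05]); 
z=.032
f0=np.array(m.current_force())[2]
while z>.0225:
    m.move_l([*B,z],max_speed=.05); f=np.array(m.current_force())[2]
    print(round(z,4),round(f-f0,2))
    if f-f0>1.0: break
    z-=.001
print(m.current_time())
E
```

```text
[ 3.42843186e-01  5.46319092e-01  1.32376095e+00 -4.44089210e-16
  1.27151261e+00  1.97663951e+00]
F [-0.16  0.22  0.39]
0.6427221547975346 43.09052646160126 [0.6057 0.2657 0.0894] 6.3167
F [ 0.23 -0.14 -3.57] 0.6400606488973867 7.675
0.032 -0.09
0.031 -0.54
0.03 5.88
11.0083
```

```bash
python3 - <<'E'
from h import *
B=np.array([.4895,-.0033])
m.set_gripper(1.0); m.dwell(.1)
m.move_l([*B,.15],max_speed=.12); 
s=np.array([.998,-.063,0]);n=np.cos(.22)*np.array([0,0,1])-np.sin(.22)*s
k=np.array([.454,.2107,.0405]); ys=np.array([.063,.998,0])
y=-ys; z=-n; x=np.cross(y,z); R=np.c_[x,y,z]
m.set_gripper(0.0)
p=k+.08*n
u,_,v=np.linalg.svd(R);R=u@v
m.move_ptp(p,R); 
im,d=m.grab_frame("top");cv2.imwrite("pics/t2.png",im[:,:,::-1]);
W=cloud("top",d)
print("tin",*circ(W,near(W,B,.06,.07,.1)), m.current_time())
m.move_l(k+.012*n)
im,d=m.grab_frame("side");cv2.imwrite("pics/s2.png",cv2.resize(im[60:260,150:350,::-1],(600,600),interpolation=cv2.INTER_CUBIC))
print(np.round(m.current_ee_pos(),4),k+.012*n,m.current_time(),m.current_force())
E
```

```text
tin [ 0.4898 -0.0022] 0.0288 419 [ 0.4901 -0.0025  0.08  ] 14.4
[0.4519 0.2108 0.053 ] [0.45138648 0.21086498 0.05221077] 15.05 [-0.17002816 -0.31331463  0.46490999]
```

View pics/s2.png

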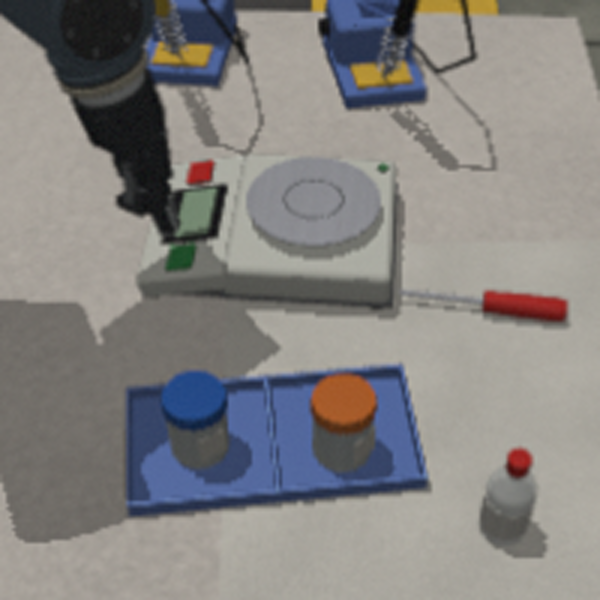

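The tin stands upright in the bay at crop (197,420). The fingertip at (167,238) sits up and to the left of the green key at (180,257), so I'll check the offset with depth before pressing.

```bash
python3 - <<'E'
from h import *
print(np.round(m.current_tcp_rot(),3).tolist(), m.current_grip_width())
for cam in("side","top"):
    im,d=m.grab_frame(cam);W=cloud(cam,d)
    for a,b in((.047,.055),(.055,.065),(.065,.08)):
        q=W[near(W,(.452,.211),.05,a,b)]
        if len(q): print(cam,a,len(q),q.min(0).round(3),q.max(0).round(3),q.mean(0).round(3))
    B,G,R=[im[...,2-i].astype(int) for i in range(3)]
    k=(G>R+40)&(G>B+25)&near(W,(.454,.21),.05,.02,.06)
    if k.any(): print("green",k.sum(),W[k].min(0).round(3),W[k].max(0).round(3))
    c=m.get_calibration(cam);X=np.array(m.current_ee_pos())
    print("tcp px",cv2.projectPoints(X[None],cv2.Rodrigues(np.array(c["R"]))[0],np.array(c["t"]),np.array(c["camera_matrix"]),np.array([c["k1"],0,0,0,0.]))[0].ravel())
E
```

```text
[[0.974, -0.063, 0.219], [-0.062, -0.998, -0.013], [0.219, -0.0, -0.976]] -0.0010495289706189588
side 0.065 5 [0.435 0.203 0.073] [0.453 0.205 0.079] [0.442 0.204 0.076]
green 39 [0.443 0.199 0.036] [0.465 0.224 0.044]
tcp px [208.78762605 141.66357823]
top 0.047 20 [0.466 0.187 0.047] [0.498 0.248 0.049] [0.488 0.218 0.048]
top 0.065 1 [0.454 0.205 0.078] [0.454 0.205 0.078] [0.454 0.205 0.078]
green 99 [0.442 0.194 0.036] [0.468 0.226 0.049]
tcp px [174.80379861 244.72979045]
```

```bash
python3 - <<'E'
from h import *
s=np.array([.998,-.063,0]);n=np.cos(.22)*np.array([0,0,1])-np.sin(.22)*s
k=np.array([.454,.2107,.0405]); f0=np.array(m.current_force()); h=.006
m.move_l(k+h*n,max_speed=.05)
while h>-.011:
    h-=.001; m.move_l(k+h*n,max_speed=.03)
    f=(np.array(m.current_force())-f0)@n
    print(round(h,4),round(f,2),np.round(m.current_ee_pos(),4))
    if f>7: break
m.dwell(.3); print((np.array(m.current_force())-f0)@n)
im,d=m.grab_frame("side");cv2.imwrite("pics/s3.png",cv2.resize(im[110:180,170:270,::-1],(800,560),interpolation=cv2.INTER_CUBIC))
print(m.current_time())
E
```

```text
0.005 0.44 [0.4529 0.2108 0.0454]
0.004 0.69 [0.4531 0.2108 0.0444]
0.003 0.77 [0.4533 0.2107 0.0434]
0.002 -0.61 [0.4535 0.2107 0.0424]
0.001 0.09 [0.4538 0.2107 0.0414]
0.0 -0.65 [0.454  0.2107 0.0404]
-0.001 0.65 [0.4542 0.2107 0.0395]
-0.002 -0.31 [0.4544 0.2107 0.0385]
-0.003 -0.19 [0.4546 0.2107 0.0375]
-0.004 0.11 [0.4549 0.2106 0.0366]
-0.005 -0.1 [0.4551 0.2106 0.0356]
-0.006 0.84 [0.4553 0.2106 0.0346]
-0.007 0.24 [0.4555 0.2106 0.0336]
-0.008 -0.44 [0.4557 0.2106 0.0326]
-0.009 0.32 [0.4559 0.2106 0.0317]
-0.01 0.64 [0.4562 0.2105 0.0307]
-0.011 0.38 [0.4564 0.2105 0.0297]
0.7358610457685582
20.0167
```

View pics/s3.png

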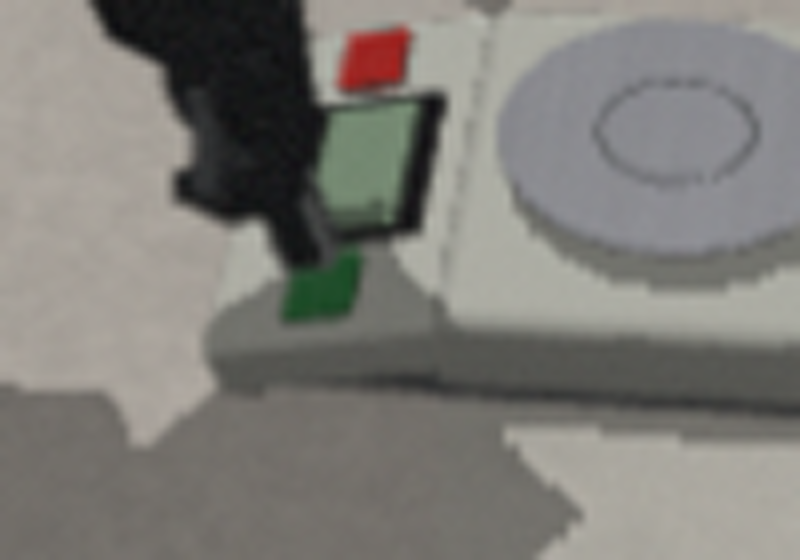

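The fingertip at (305,265) hangs over the key's upper-left edge and the key at (322,285) is still up, so there's no contact. I'll measure the tip against the projected TCP.

```bash
python3 - <<'E'
from h import *
s=np.array([.998,-.063,0]);n=np.cos(.22)*np.array([0,0,1])-np.sin(.22)*s
X=np.array(m.current_ee_pos())
for cam in("side","top"):
    im,d=m.grab_frame(cam);W=cloud(cam,d);c=m.get_calibration(cam)
    P=np.array([X+a*n for a in(0,.01,.02,.03)]+[[.454,.2107,.0405]])
    print(cam,cv2.projectPoints(P,cv2.Rodrigues(np.array(c["R"]))[0],np.array(c["t"]),np.array(c["camera_matrix"]),np.array([c["k1"],0,0,0,0.]))[0][:,0].round(1).tolist())
    dark=(im.max(2)<75)&near(W,X,.05,.03,.14)
    D=(W-X)@np.c_[s,[.063,.998,0],n]   # tool-frame-ish: s, ys, height along n (approx)
    q=D[dark]; q=q[np.argsort(q[:,2])][:14]; print(np.round(q*1000,0).astype(int).tolist())
im,d=m.grab_frame("top");cv2.imwrite("pics/t4.png",cv2.resize(im[200:270,110:210,::-1],(800,560),interpolation=cv2.INTER_CUBIC))
E
```

```text
side [[210.9, 147.4], [209.9, 145.0], [208.9, 142.6], [207.9, 140.2], [209.8, 144.8]]
[[10, 2, 6], [15, 33, 6], [19, 27, 7], [27, 35, 7], [25, 31, 7], [12, 32, 7], [22, 31, 7], [31, 34, 7], [18, 31, 8], [13, 27, 8], [9, -13, 8], [5, 33, 8], [0, 25, 8], [21, 35, 8]]
top [[177.2, 242.1], [176.2, 243.3], [175.2, 244.5], [174.2, 245.8], [176.1, 243.4]]
[[38, -26, -6], [25, -26, -5], [28, -26, -5], [30, -26, -4], [36, -26, -4], [41, -26, -3], [33, -27, -2], [5, -26, 1], [0, -26, 1], [-3, -26, 3], [-8, -26, 3], [-5, -26, 3], [-13, -27, 4], [-10, -27, 4]]
```

View pics/t4.png

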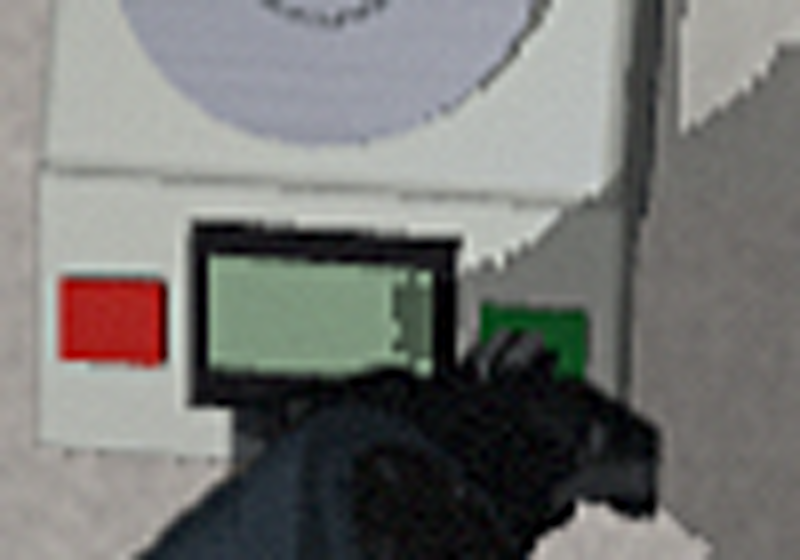

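The grey fingertip at (520,350) sits over the key's upper-left part, still above it. Projected onto the tool axis, the real tip is about 15–18 mm behind the nominal TCP. I'll keep pressing along the same axis and watch the force.

```bash
python3 - <<'E'
from h import *
s=np.array([.998,-.063,0]);n=np.cos(.22)*np.array([0,0,1])-np.sin(.22)*s
k=np.array([.454,.2107,.0405]); f0=np.array(m.current_force()); h=-.011
while h>-.032:
    h-=.001; m.move_l(k+h*n,max_speed=.03)
    f=(np.array(m.current_force())-f0)
    print(round(h,4),round(f@n,2),f.round(1))
    if f@n>5.5: break
m.dwell(.3); print((np.array(m.current_force())-f0)@n)
im,d=m.grab_frame("side");cv2.imwrite("pics/s5.png",cv2.resize(im[110:180,170:270,::-1],(800,560),interpolation=cv2.INTER_CUBIC))
print(m.current_time(),m.current_ee_pos())
E
```

```text
-0.012 0.83 [-1.   0.8  0.6]
-0.013 0.52 [-1.   0.1  0.3]
-0.014 1.63 [-0.8 -0.2  1.5]
-0.015 1.28 [-1.1  0.5  1.1]
-0.016 0.47 [-1.5 -0.8  0.2]
-0.017 0.02 [-0.6 -0.3 -0.1]
-0.018 0.74 [-0.6 -0.9  0.6]
-0.019 1.26 [-0.7  0.1  1.1]
-0.02 1.03 [-1.2 -0.3  0.8]
-0.021 1.15 [-1.7 -0.4  0.8]
-0.022 0.77 [-0.9 -0.4  0.6]
-0.023 1.32 [-0.9 -0.1  1.1]
-0.024 3.15 [-1.2 -0.5  3. ]
-0.025 2.73 [-1.1  0.7  2.5]
-0.026 4.63 [-2.2 -0.1  4.3]
-0.027 16.28 [-6.5 -1.2 15.2]
15.40821998075486
24.5167 [0.45987423 0.21039844 0.01467653]
```

View pics/s5.png

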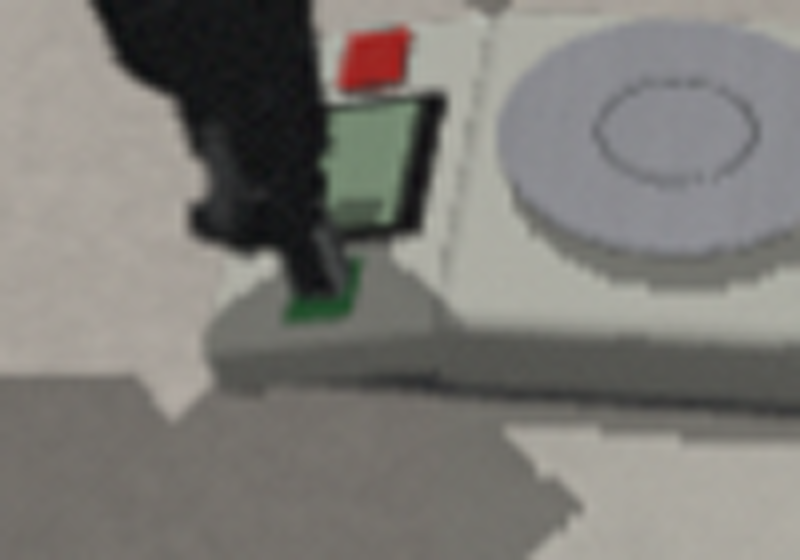

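```bash
python3 - <<'E'
from h import *
s=np.array([.998,-.063,0]);n=np.cos(.22)*np.array([0,0,1])-np.sin(.22)*s
k=np.array([.454,.2107,.0405])
m.move_l(k-.01*n,max_speed=.06); m.move_l(k+.12*n,max_speed=.25)
T=np.array([.6118,-.2807]); R=down(-np.pi/2-.07)
m.move_ptp([*T,.17],R); m.set_gripper(.85,60)
m.move_l([*T,.035]); print(m.current_time(),np.round(m.current_force(),1))
im,d=m.grab_frame("side");cv2.imwrite("pics/s6.png",cv2.resize(im[240:350,170:320,::-1],(800,587),interpolation=cv2.INTER_CUBIC))
E
```

```text
29.2667 [ 0.4  0.2 -0.3]
```

View pics/s6.png

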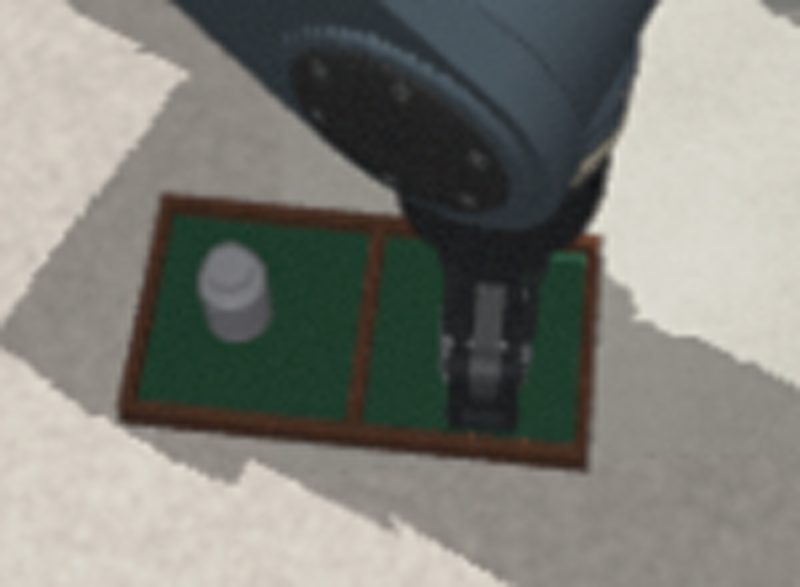

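The near finger's tip is at crop (483,430), just inside the case's front wall. The 200 g weight at (235,290) is clear. I'll estimate the tip height and then descend guarded.

```bash
python3 - <<'E'
from h import *
T=np.array([.6118,-.2807])
for z in(.0,.02,.035,.05,.065): 
    c=m.get_calibration("side")
    print(z,[cv2.projectPoints(np.array([[.6118,y,z]]),cv2.Rodrigues(np.array(c["R"]))[0],np.array(c["t"]),np.array(c["camera_matrix"]),np.array([c["k1"],0,0,0,0.]))[0].ravel().round(1).tolist() for y in(-.322,-.332)])
f0=np.array(m.current_force())
for z in(.025,.018,.012,.007,.003,.0):
    m.move_l([*T,z],max_speed=.06); f=np.array(m.current_force())-f0; print(z,f.round(1))
    if abs(f[2])>3: break
m.set_gripper(0.0,60)
print(m.current_grip_width(),m.current_grip_force(),np.round(m.current_ee_pos(),4),np.round(m.current_force(),1))
z=m.current_ee_pos()[2]
m.move_l([*T,z+.03],max_speed=.08); print(np.round(m.current_force(),2),m.current_grip_width(),m.current_time())
im,d=m.grab_frame("side");cv2.imwrite("pics/s7.png",cv2.resize(im[240:350,170:320,::-1],(800,587),interpolation=cv2.INTER_CUBIC))
E
```

```text
0.0 [[260.9, 326.6], [260.9, 331.1]]
0.02 [[261.0, 323.6], [261.0, 328.2]]
0.035 [[261.2, 321.3], [261.2, 326.0]]
0.05 [[261.3, 318.9], [261.3, 323.6]]
0.065 [[261.5, 316.4], [261.5, 321.2]]
0.025 [-0.2 -0.5 -0.7]
0.018 [-0.  -0.9 -0.3]
0.012 [-0.1 -0.9 -0.8]
0.007 [-0.9 -0.9  0.7]
0.003 [-0.4 -0.2 -2. ]
0.0 [-0.1  0.6 -0. ]
0.4284363256083712 60.47395572066307 [ 6.12e-01 -2.81e-01  4.00e-04] [-0.8 -0.3  4.2]
[-0.23 -0.73 -4.79] 0.4320742846088394 31.85
```

View pics/s7.png

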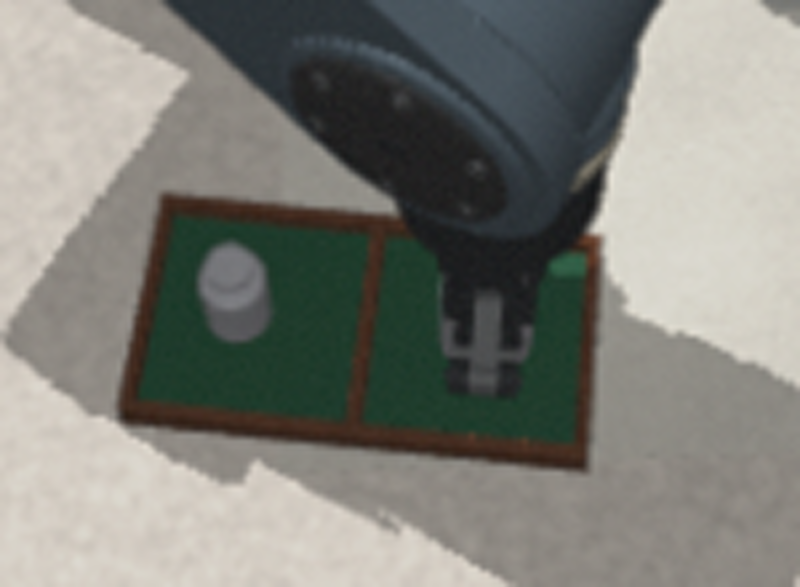

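The weight is held: the wrist reads −4.8 N (about 500 g), and the opening matches the 38 mm body. The 200 g weight hasn't moved from (235,290). Next is carrying it to the pan.

```bash
python3 - <<'E'
from h import *
T=np.array([.6118,-.2807]); P=np.array([.5886,.2703]); R=down(-np.pi/2-.063)
m.move_l([*T,.17],max_speed=.2); m.move_ptp([*P,.17],R); m.move_l([*P,.075],max_speed=.12); m.move_l([*P,.065],max_speed=.04); m.dwell(.2)
f0=np.mean([np.array(m.current_force()) for _ in range(5)],0); print(f0.round(2),m.current_time()); z=.063
while z>.0545:
    m.move_l([*P,z],max_speed=.02); m.dwell(.05); f=np.mean([np.array(m.current_force()) for _ in range(5)],0)-f0
    print(round(z,4),f.round(1))
    if f[2]>4.0: break
    z-=.0007
print(m.current_time(),np.round(m.current_ee_pos(),4))
E
```

```text
[ 1.14  0.06 -5.42] 36.2833
0.063 [ 0.  -0.3  0.2]
0.0623 [-0.9  0.3  1.1]
0.0616 [-1.7 -1.4  0.5]
0.0609 [-2.2 -0.3 -0.3]
0.0602 [-1.1  0.7  1.1]
0.0595 [-1.1  0.6  2.1]
0.0588 [0.1 0.4 3.3]
0.0581 [-1.4  0.1  4.7]
38.6833 [0.5887 0.2703 0.0582]
```

Supported by the pan. Release and check.

```bash
python3 - <<'E'
from h import *
P=np.array([.5886,.2703])
m.set_gripper(1.0,20); m.dwell(.2)
m.move_l([*P,.17],max_speed=.1); m.move_ptp([.35,-.05,.25],down(-np.pi/2))
for cam in("top","side"):
    im,d=m.grab_frame(cam);W=cloud(cam,d)
    print(cam,"knob",*circ(W,near(W,P,.03,.12,.145)),"pan",*circ(W,near(W,P,.09,.056,.071)),"tin",*circ(W,near(W,(.4895,-.003),.05,.07,.1)))
    for n,xy,r,a,b in[("w200",(.506,-.258),.03,.044,.06),("otin",(.616,-.005),.05,.07,.1)]: print(n,*circ(W,near(W,xy,r,a,b)))
    if cam=="side":cv2.imwrite("pics/s8.png",cv2.resize(im[60:260,150:350,::-1],(600,600),interpolation=cv2.INTER_CUBIC))
print(m.current_time())
E
```

```text
top knob [0.5876 0.2706] 0.0135 103 [0.5881 0.2696 0.1316] pan [0.5842 0.2669] 0.0844 2154 [0.589  0.2697 0.0642] tin [ 0.4902 -0.0023] 0.0287 421 [ 0.4902 -0.0025  0.08  ]
w200 [ 0.5065 -0.2587] 0.0119 63 [ 0.506  -0.2589  0.0546]
otin [ 0.6194 -0.004 ] 0.0288 415 [ 0.6191 -0.0041  0.08  ]
side knob [0.5877 0.2701] 0.0148 58 [0.5876 0.2666 0.1294] pan [0.5888 0.2703] 0.072 874 [0.5881 0.2598 0.0627] tin [ 0.4884 -0.0027] 0.0292 324 [ 0.4895 -0.0065  0.0789]
w200 [ 0.5049 -0.2616] 0.0122 71 [ 0.5053 -0.2617  0.0533]
otin [ 0.6191 -0.0041] 0.0292 333 [ 0.6183 -0.0071  0.0792]
42.3
```

View pics/s8.png

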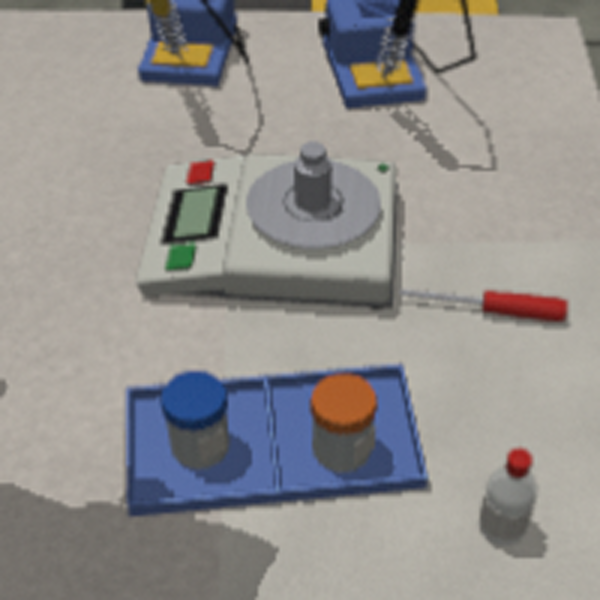

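The weight stands upright in the middle of the ring at crop (313,185). The tin is upright in its bay at (197,420), both keys are up, and the bystanders haven't moved.

```bash
python3 -c "
from bench import manip as m
print(m.sign_off())"
```

```text
the job is handed in; nothing more can be done
None
```

I handed the job in at about 42 s: the blue-lidded tin stands in the empty bay, the zero key was pressed to its stop with the pan empty and let go, and the 500 g weight stands upright within about 2 mm of the pan centre; sign-off gave no verdict.

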